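Collect finished thread spools into the tote and cover it

TASK

Three finished thread spools have dropped into the catch tray of the spool winder: collect all three into the blue tote, then put the tote's loose white lid on so that it sits fully seated and level on the rim. Keep the tote upright and leave it standing on the counter, and do not disturb the thread cone, the jar or the thread snips.

Things in the scene. Friction and masses are not known exactly. Their poses are not given: they have to be found in the camera images.
- winder: bench-top spool winder, teal housing, fixed to the counter. Origin at counter level under the centre of its catch tray; y points from machine to tray. On the -y side of the tray: winding heads with bare white reels (part of the machine) 118 to 170 mm from the origin, up to 166 mm high; then the housing, 168 to 350 mm, 194 mm high, with supply cones and wire frame to 404 mm
- tray (a point): centre of the catch tray's flat rubber floor, 6 mm above the counter. Steel tray inside 250 mm (winder x) by 160 mm (winder y), walls 4 mm thick, tops 28 mm above the counter; a chute rises from its -y wall. The spools lie in a row along x about 72 mm apart, axes within 0.4 rad of x, within 30 mm of the tray's middle in y
- spool_a: finished thread spool wound with red thread between white end flanges: 48 mm long, flanges 32 mm across, thread barrel 29 mm across and 42 mm long, about 45 g. Origin at its middle, on its axis; x runs along the spool's axis (either way, roll arbitrary). Starts lying on its side in the catch tray, origin 22 mm above the counter; it can roll
- spool_b: finished thread spool wound with yellow thread between white end flanges: 48 mm long, flanges 32 mm across, thread barrel 29 mm across and 42 mm long, about 45 g. Origin at its middle, on its axis; x runs along the spool's axis (either way, roll arbitrary). Starts lying on its side in the catch tray, origin 22 mm above the counter; it can roll
- spool_c: finished thread spool wound with green thread between white end flanges: 48 mm long, flanges 32 mm across, thread barrel 29 mm across and 42 mm long, about 45 g. Origin at its middle, on its axis; x runs along the spool's axis (either way, roll arbitrary). Starts lying on its side in the catch tray, origin 22 mm above the counter; it can roll
- tote: open blue plastic tote, 220 mm (x) by 150 mm (y) and 80 mm high, walls and floor 4 mm thick, inside 212 by 142 mm and 76 mm deep; a moulded band below the rim sticks out to 228 by 158 mm. 0.4 kg, loose, standing on the counter. Origin: centre of its underside, z up; the rim is at z = 80 mm
- lid: loose white lid, plate 228 (x) by 158 (y) by 4 mm, 160 g. Origin: centre of the plate's underside, the face that sits on the rim; z up. Under it an 8 mm deep locating rib, 202 by 132 mm outside, drops inside the rim with 5 mm play per side, so lid x must lie along tote x, either way round. Starts flat on the counter on its rib, origin 8 mm up, handle on top
- lid_handle (a point): middle of the lid's white bar handle, 31 mm straight above the lid's origin. The bar runs along lid x: 84 mm long, 16 mm wide (y), 14 mm high, and is open below (20 mm above the plate) between two end posts 60 mm apart. Grip it across its width, from above
- cone: large off-white thread cone with orange plastic core standing on the counter, 84 mm across at the foot, 118 mm high; origin at the centre of its underside. To be left alone
- jar: amber glass jar with green cap, 60 mm across, 75 mm high; origin at the centre of its underside. To be left alone
- snips: small thread snips with black grips lying on the counter, about 110 mm long (x), 31 mm wide, 7 mm high; origin near the middle of the underside. To be left alone
Mind the look-alikes: they are no part of the job. Of the things shaped like the spool_b, the yellow one is meant. There is more than one size of the spool_a; the job needs the smaller.

How it is judged:
By the outcome, as a careful person would: the job done as asked, in the order asked, and still so for the second after the job is handed in, with the robot touching nothing.
It also fails if it takes over 72 s, if anything falls off the work surface, if the arm or the gripper's body presses on something with over 40 N, if the wrist force passes 120 N, or if a joint passes its speed limit or range.

ROBOT

A 7-joint arm with a two-finger parallel gripper is mounted at the origin on the work surface. World frame = base frame: x ahead of the robot, y to its left, z up, the work surface at z = 0. Lengths are in mm, angles in rad, forces in N, time in s.
With the tool pointing down it reaches from about 400 to 875 mm from the base axis. Payload 19.3 kg.
Tool frame: the origin (TCP) lies midway between the tips of the shut fingers; the grasp point (between the pads) lies 19 mm behind it; x points along the fingers, y is the direction in which the jaws open and shut, and the axes are right-handed (so a half turn about x gives the same grasp; the last joint's range is limited). The gripper opens to 85 mm and grips with 20 to 120 N. Pads are 22 mm wide; open, the fingers measure 114 mm over their backs; the gripper's body (76 mm by 85 mm) begins 54 mm behind the grasp point. The pads swing forward as they close: fully open they stand 13 mm farther back than shut.
Start: joints at [-1.391, 0.521, -0.036, 1.599, 0.021, 1.021, -0.113], TCP at [154.526, 605.588, 231.291] pointing down, gripper open.
Joint ranges: [-2.91, 2.91], [-0.3, 2.13], [-1.5, 1.42], [0.17, 2.43], [-1.26, 4.41], [0.16, 1.93], [-2.52, 2.52]. Speed limits (rad/s): [1.89, 1.89, 2.39, 2.39, 3.01, 3.01, 3.01].

INTERFACE

Orientations are given as a rotation vector (axis times angle).
In Python, from plant import robot gives the robot as it stands.
- The arm moves only by the tool jog_arm, never from a script. Its argument "series" is a list of rows, each an object of numbers: "rx", "ry", "rz": the turn, a rotation vector about the tool's x, y, z in degrees; "tx", "ty", "tz": the shift along the tool's x, y, z in cm; "claw": the opening, from 0 (shut) to 1 (fully open). A call has 1 to 8 rows; each row shifts and turns the commanded pose from where the row before left it, along the tool's axes as they then stand; what a row does not reach is not made up. A row lasts 1/10 s, in which the tool goes at most 50 mm and 8.59 degrees, less where a joint would pass 70% of its speed; a pose out of reach is approached as far as the arm can. A call is refused whole if a number of a shift passes 5 or a number of a turn 8.59, either way. A call with a gripper value outside its range is refused whole. The fingers move at their own pace and stop on an object; "newtons" is the grip in N (left out, the last holds). Time passes only in rows, so rows that do not move let the fingers close. It gives the time, the measured TCP pose, the force and the opening at its end, in the units of the state.
- robot.observe(): the state, without advancing time (a new reading comes with each control period).
- robot.capture(name): name is "scene" or "top" or "wrist"; returns the picture (384x512x3 uint8, red, green, blue); there is no depth.
- robot.get_calibration(name): a dict with "fx", "fy", "cx", "cy" (pixels), "world_from_camera" (4x4, takes a point from camera to world coordinates); the wrist camera has in their place "mount" (4x4, takes a point from camera to tool coordinates, whose origin is the TCP and whose axes are the tool frame's). Camera axes: x right, y up, looking along -z (the intrinsics and any distortion apply to the point x, -y, -z); pixel columns grow to the right and rows downward; lengths in mm; the calibration is good to about 2 mm. A picture is of the moment at which its call begins: read the wrist's pose just before it. get_calibration takes no time and is no camera call.
- robot.finish_job(): hands the job in, once; it reports no verdict.
The state is a dict: "time": time; "joint_positions": joint angles; "joint_vel": joint speeds; "joint_torque": joint torques, N m; "ee_pos": TCP position; "eef_rot": TCP orientation; "wrist_force": force on the tool from outside, world axes, zero at the start; "wrist_torque": the same for the moment, N m; "opening": finger opening in mm.
Only numpy, scipy, OpenCV 4.12 (cv2) and the standard library are available. Lean on these libraries where they do the work, as an engineer would, in place of code of your own. Each camera call takes 0.05 s, during which the arm holds its last target.

## Working session

There is one attempt and no reset: what is moved stays moved. The work goes in short steps, Python scripts to look and compute and a tool call to move; the robot and the scene stay as the last step left them, time stands still between calls to the robot, and variables do not carry over. Pictures are saved under pics/ and viewed, and the job is handed in when it is done.

Besides the shell and the picture viewer there is one more tool, called after "Call:" as a command line: name --argument value ..., lists and objects as JSON in quotes. jog_arm: Moves the arm, as the interface text tells. Its arguments: {"type":"object","properties":{"series":{"type":"array","items":{"type":"object","properties":{"rx":{"type":"number"},"ry":{"type":"number"},"rz":{"type":"number"},"tx":{"type":"number"},"ty":{"type":"number"},"tz":{"type":"number"},"claw":{"type":"number"}}}},"newtons":{"type":"number"}},"required":["series"]}

```bash
ls; mkdir -p pics; python3 - <<'E'
from plant import robot
import cv2
s=robot.observe(); print(s)
for n in ("scene","top","wrist"):
    im=robot.capture(n); cv2.imwrite(f"pics/{n}0.png",im[:,:,::-1]); c=robot.get_calibration(n); print(n,c)
E
```

```text
pics
{'time': 0.0, 'joint_positions': array([-1.39120256,  0.52202718, -0.03630209,  1.60000699,  0.02119925,
        1.02111458, -0.11283335]), 'joint_vel': array([-3.77846148e-04, -3.19790569e-04,  1.45473352e-04, -1.52409439e-05,
       -4.46866961e-04, -3.14536191e-04, -2.05323323e-04]), 'joint_torque': array([ 1.13726178e-04, -9.27119780e+01,  1.98019199e+00, -3.69927263e+01,
        1.78764848e-02,  8.13331601e-03,  2.96864425e-05]), 'ee_pos': array([154.468037  , 605.25425334, 230.71818417]), 'eef_rot': array([ 0.19522729,  1.56193132, -0.19706926]), 'wrist_force': array([ 0.05211576,  0.04403957, -0.81320288]), 'wrist_torque': array([-0.02249564, -0.01140577,  0.01918272]), 'opening': 85.58049625129712}
scene {'fx': 371.70978519414206, 'fy': 371.70978519414206, 'cx': 261.7010237629895, 'cy': 189.65752503053994, 'world_from_camera': array([[-4.70748420e-01, -5.68405749e-01,  6.74767241e-01,
         1.26281925e+03],
       [ 8.81976913e-01, -2.83554958e-01,  3.76448284e-01,
         4.54192020e+02],
       [-2.26417718e-02,  7.72341563e-01,  6.34803796e-01,
         7.10869442
[... 322 characters left out ...]
412e-01, -2.29886642e-02, -2.59294447e-02,
         5.13588144e+01],
       [-2.93798205e-02,  1.65340594e-01,  9.85798820e-01,
         9.89563904e+02],
       [ 0.00000000e+00,  0.00000000e+00,  0.00000000e+00,
         1.00000000e+00]])}
wrist {'fx': 295.2619710108763, 'fy': 295.2619710108763, 'cx': 254.75704970324568, 'cy': 189.09536584847953, 'mount': array([[-3.81229316e-05,  2.91522290e-01, -9.56564035e-01,
        -1.42063821e+02],
       [ 9.99999266e-01, -1.14727231e-03, -3.89496511e-04,
        -8.89152478e-03],
       [-1.21098634e-03, -9.56563348e-01, -2.91522032e-01,
        -7.57257997e+01],
       [ 0.00000000e+00,  0.00000000e+00,  0.00000000e+00,
         1.00000000e+00]])}
```

View pics/top0.png

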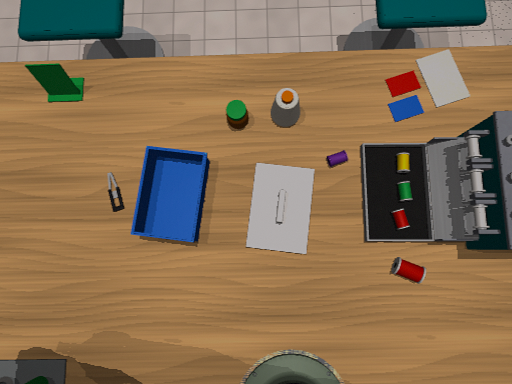

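View pics/scene0.png

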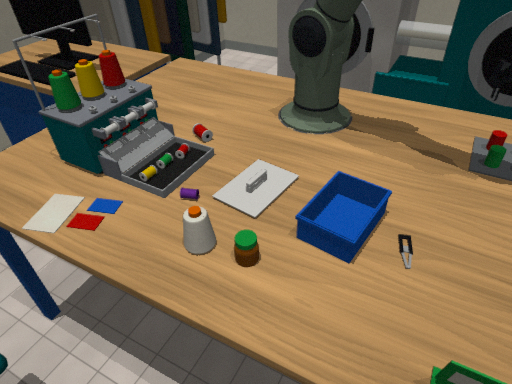

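View pics/wrist0.png

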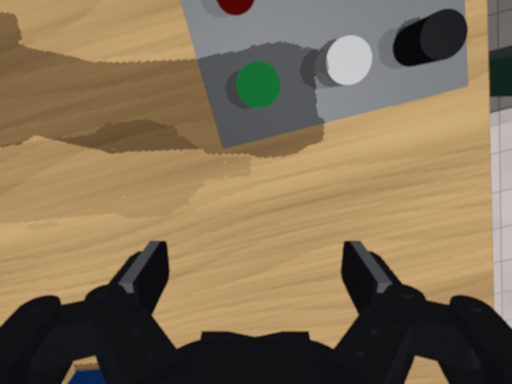

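Tray spools in the top image: yellow (403,163), green (404,191), red (401,219). Look-alikes: a bigger red spool outside the tray at (408,270) and a purple one at (337,158). I'll measure these and check sizes.

```bash
cat > h.py <<'E'
import numpy as np, cv2
from scipy.spatial.transform import Rotation as R
from plant import robot
def T(name,s=None):
    c=robot.get_calibration(name)
    if name=="wrist":
        M=np.eye(4); M[:3,:3]=R.from_rotvec(s["eef_rot"]).as_matrix(); M[:3,3]=s["ee_pos"]
        return c,M@c["mount"]
    return c,c["world_from_camera"]
def p2w(name,uv,z,s=None):
    c,M=T(name,s); uv=np.atleast_2d(np.asarray(uv,float))
    d=np.c_[(uv[:,0]-c["cx"])/c["fx"],-(uv[:,1]-c["cy"])/c["fy"],-np.ones(len(uv))]@M[:3,:3].T
    o=M[:3,3]; return o+d*((z-o[2])/d[:,2])[:,None]
def w2p(name,P,s=None):
    c,M=T(name,s); P=np.atleast_2d(np.asarray(P,float)); q=(P-M[:3,3])@M[:3,:3]
    return np.c_[c["cx"]+c["fx"]*q[:,0]/-q[:,2], c["cy"]-c["fy"]*q[:,1]/-q[:,2]]
def rect(mask):
    n,l,st,ce=cv2.connectedComponentsWithStats(mask.astype(np.uint8))
    out=[]
    for i in range(1,n):
        if st[i,4]>25:
            pts=np.argwhere(l==i)[:,::-1].astype(np.float32); out.append((st[i],ce[i],pts))
    return out
E
python3 - <<'E'
from h import *
im=cv2.imread("pics/top0.png"); hsv=cv2.cvtColor(im,cv2.COLOR_BGR2HSV)
H,S,V=[hsv[:,:,i].astype(int) for i in range(3)]
rng={"red":((H<6)|(H>174)),"yel":(H>22)&(H<34),"grn":(H>50)&(H<75),"blue":(H>105)&(H<125)}
for n,m in rng.items():
    for st,ce,pts in rect(m&(S>150)&(V>70)):
        z=80 if n=="blue" else 22
        W=p2w("top",pts,z)[:,:2]; r=cv2.minAreaRect(W.astype(np.float32)); print(n,st,ce.round(1),np.round(r[0]),np.round(r[1]),round(r[2],1))
b=cv2.resize(im[130:300,320:512],None,fx=4,fy=3.5,interpolation=cv2.INTER_CUBIC); cv2.imwrite("pics/c1.png",b)
b=cv2.resize(im[130:270,100:330],None,fx=3.4,fy=3.4,interpolation=cv2.INTER_CUBIC); cv2.imwrite("pics/c2.png",b)
E
```

```text
red [385  71  36  26 562] [402.6  83.2] [ 836. -331.] [53. 83.] 17.6
red [393 210  16  18 183] [400.6 218.5] [ 465. -295.] [41. 29.] 14.0
red [396 260  28  22 370] [410.5 270.7] [ 333. -308.] [61. 39.] 66.8
yel [398 154  11  16 167] [403.  161.3] [ 616. -313.] [26. 42.] 85.4
grn [25 64 34  2 34] [41.5 64.4] [926. 682.] [ 3. 96.] 1.2
grn [ 48  78  36  24 349] [69.6 92.4] [848. 608.] [67. 97.] 0.3
grn [227 100  19  19 287] [235.7 109.2] [775. 128.] [50. 52.] 89.2
grn [400 183  12  16 158] [405.2 190.4] [ 538. -313.] [40. 27.] 1.5
blue [388  95  35  27 559] [405.3 108. ] [ 742. -309.] [50. 77.] 16.6
blue [ 131  146   76   96 4567] [172.6 196.7] [537. 292.] [158. 227.] 81.8
```

View pics/c1.png

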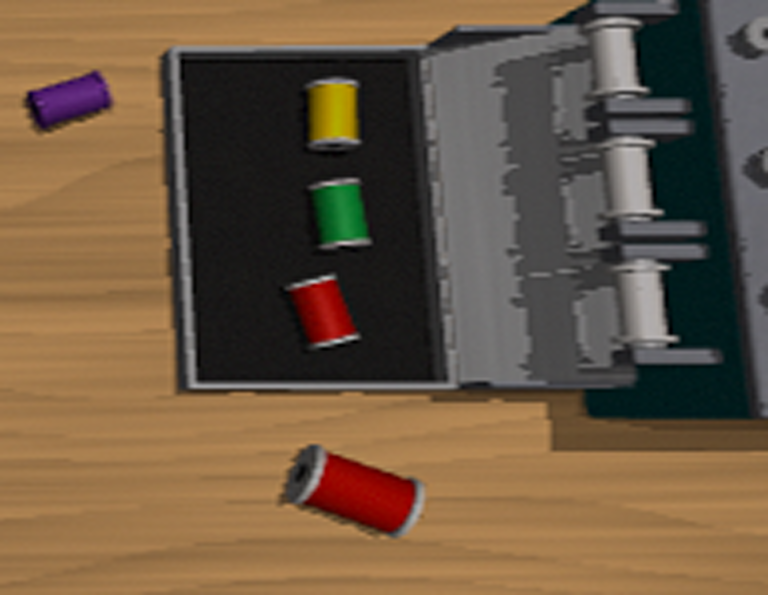

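View pics/c2.png

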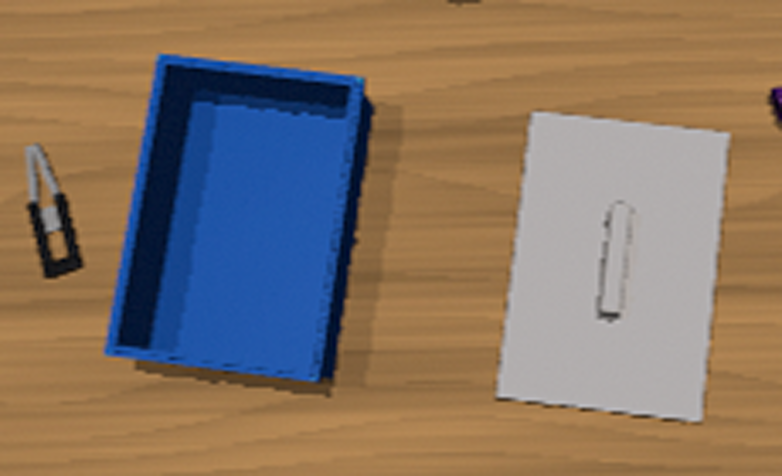

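```bash
python3 - <<'E'
from h import *
im=cv2.imread("pics/top0.png"); hsv=cv2.cvtColor(im,cv2.COLOR_BGR2HSV)
H,S,V=[hsv[:,:,i].astype(int) for i in range(3)]
for st,ce,pts in rect((S<45)&(V>120)):
    if 2000<st[4]<9000:
        W=p2w("top",pts,12)[:,:2].astype(np.float32); r=cv2.minAreaRect(W); print("lid?",st,np.round(r[0],1),np.round(r[1]),round(r[2],1),cv2.boxPoints(r).round())
m=(H>105)&(H<125)&(S>150)
for st,ce,pts in rect(m&(V>70)):
    if st[4]>3000:
        W=p2w("top",pts,80)[:,:2].astype(np.float32); r=cv2.minAreaRect(W); print("tote",cv2.boxPoints(r).round())
# handle ends/ tote corners by hand from crop c2 (scale 3.4, off 100,130)
f=lambda a:np.array(a)/3.4+[100,130]-0.35
print("tote hand",p2w("top",f([[160,55],[364,78],[321,382],[106,355]]),80)[:,:2].round(1))
print("lid hand",p2w("top",f([[532,112],[729,133],[702,421],[497,398]]),12)[:,:2].round(1))
print("handle",p2w("top",f([[622,202],[609,319]]),46)[:,:2].round(1))
g=lambda a:np.array(a)/[4,3.5]+[320,130]-0.35
print("tray top rim",p2w("top",g([[165,49],[425,47],[450,386],[180,388]]),28)[:,:2].round(1))
for n,a in dict(yel=[[333,80],[333,147]],grn=[[336,182],[343,245]],red=[[312,282],[332,345]]).items():
    w=p2w("top",g(a),27)[:,:2]; d=w[0]-w[1]; print(n,w.round(1).tolist(),w.mean(0).round(1),"ang from x",np.degrees(np.arctan2(d[1],d[0])).round(1),np.linalg.norm(d).round(1))
s=robot.observe(); print(s["ee_pos"],R.from_rotvec(s["eef_rot"]).as_matrix().round(3))
E
```

```text
lid? [   0    0   99   62 2506] [1044.1  679.5] [198. 303.] 0.0 [[ 945.  831.]
 [ 945.  528.]
 [1143.  528.]
 [1143.  831.]]
lid? [ 408    0  104   48 2480] [1016.  -512.3] [140. 298.] 0.0 [[ 946. -363.]
 [ 946. -661.]
 [1086. -661.]
 [1086. -363.]]
lid? [ 246  163   69   91 5083] [503.2  14.1] [158. 227.] 82.1 [[380. -49.]
 [605. -80.]
 [626.  77.]
 [402. 108.]]
tote [[414. 230.]
 [638. 198.]
 [660. 354.]
 [436. 386.]]
tote hand [[659.4 352.7]
 [637.5 198.6]
 [413.3 228.7]
 [435.7 385.2]]
lid hand [[625.   75.4]
 [604.  -79.7]
 [380.5 -49.4]
 [400.8 106.4]]
handle [[545.    7.8]
 [456.8  20.1]]
tray top rim [[ 665.6 -204.5]
 [ 662.6 -375.2]
 [ 408.5 -367.1]
 [ 410.4 -197.5]]
yel [[638.7, -313.3], [587.1, -309.0]] [ 612.9 -311.1] ang from x -4.8 51.8
grn [[560.5, -308.7], [513.0, -309.2]] [ 536.7 -309. ] ang from x 0.6 47.4
red [[486.0, -287.2], [439.6, -296.1]] [ 462.8 -291.6] ang from x 10.9 47.3
[154.47720005 605.36088386 230.87858976] [[-0.     0.247  0.969]
 [-0.001  0.969 -0.247]
 [-1.    -0.001  0.   ]]
```

Tote, lid and tray measurements agree with the given sizes (227×158 mm, tray 254×170 mm). The tray's red spool is about 47 mm long, while the one at (408,270) has a roughly 61 mm barrel, so it's the decoy. Moving over the tray now.

Call:
jog_arm --series '[{"rx": -7.15},{"rx": -7.15},{"tz": 4.3,"ty": -2.5},{"tz": 4.3,"ty": -2.5},{"tz": 4.3,"ty": -2.5},{"tz": 4.3,"ty": -2.5},{"tz": 4.3,"ty": -2.5},{"tz": 4.3,"ty": -2.5}]'

```text
schema error: expected keys rx, ry, rz, tx, ty, tz, claw
```

Call:
jog_arm --series '[{"tz": 4.3,"ty": -2.5},{"tz": 4.3,"ty": -2.5},{"ty": -5},{"ty": -5},{"ty": -5},{"ty": -5},{"ty": -5},{"ty": -5}]'

```text
schema error: expected keys rx, ry, rz, tx, ty, tz, claw
```

Call:
jog_arm --series '[{"ty": -5},{"ty": -5},{"ty": -5},{"ty": -5},{"ty": -5},{"ty": -5},{"ty": -5},{"ty": -5}]'

```text
schema error: expected keys rx, ry, rz, tx, ty, tz, claw
```

Call:
jog_arm --series '[{"rx": -7.15,"ry": 0,"rz": 0,"tx": 0,"ty": 0,"tz": 0,"claw": 1},{"rx": -7.15,"ry": 0,"rz": 0,"tx": 0,"ty": 0,"tz": 0,"claw": 1},{"rx": 0,"ry": 0,"rz": 0,"tx": 0,"ty": -2.5,"tz": 4.3,"claw": 1},{"rx": 0,"ry": 0,"rz": 0,"tx": 0,"ty": -2.5,"tz": 4.3,"claw": 1},{"rx": 0,"ry": 0,"rz": 0,"tx": 0,"ty": -2.5,"tz": 4.3,"claw": 1},{"rx": 0,"ry": 0,"rz": 0,"tx": 0,"ty": -2.5,"tz": 4.3,"claw": 1},{"rx": 0,"ry": 0,"rz": 0,"tx": 0,"ty": -2.5,"tz": 4.3,"claw": 1},{"rx": 0,"ry": 0,"rz": 0,"tx": 0,"ty": -2.5,"tz": 4.3,"claw": 1}]'

```text
time: 0.95
ee_pos: [414.0, 454.1, 231.3]
eef_rot: [0.0, 1.571, -0.0]
wrist_force: [0.2, 1.5, 0.4]
opening: 85.4
```

Call:
jog_arm --series '[{"rx": 0,"ry": 0,"rz": 0,"tx": 0,"ty": -2.5,"tz": 4.3,"claw": 1},{"rx": 0,"ry": 0,"rz": 0,"tx": 0,"ty": -2.5,"tz": 4.3,"claw": 1},{"rx": 0,"ry": 0,"rz": 0,"tx": 0,"ty": -5,"tz": 0,"claw": 1},{"rx": 0,"ry": 0,"rz": 0,"tx": 0,"ty": -5,"tz": 0,"claw": 1},{"rx": 0,"ry": 0,"rz": 0,"tx": 0,"ty": -5,"tz": 0,"claw": 1},{"rx": 0,"ry": 0,"rz": 0,"tx": 0,"ty": -5,"tz": 0,"claw": 1},{"rx": 0,"ry": 0,"rz": 0,"tx": 0,"ty": -5,"tz": 0,"claw": 1},{"rx": 0,"ry": 0,"rz": 0,"tx": 0,"ty": -5,"tz": 0,"claw": 1}]'

```text
time: 1.75
ee_pos: [498.0, 103.5, 231.3]
eef_rot: [0.0, 1.571, -0.0]
wrist_force: [1.0, -1.1, -0.3]
opening: 85.3
```

Call:
jog_arm --series '[{"rx": 0,"ry": 0,"rz": 0,"tx": 0,"ty": -5,"tz": 0,"claw": 1},{"rx": 0,"ry": 0,"rz": 0,"tx": 0,"ty": -5,"tz": 0,"claw": 1},{"rx": 0,"ry": 0,"rz": 0,"tx": 0,"ty": -5,"tz": 0,"claw": 1},{"rx": 0,"ry": 0,"rz": 0,"tx": 0,"ty": -5,"tz": 0,"claw": 1},{"rx": 0,"ry": 0,"rz": 0,"tx": 0,"ty": -5,"tz": 0,"claw": 1},{"rx": 0,"ry": 0,"rz": 0,"tx": 0,"ty": -5,"tz": 0,"claw": 1},{"rx": 0,"ry": 0,"rz": 0,"tx": 0,"ty": -5,"tz": 0,"claw": 1},{"rx": 0,"ry": 0,"rz": 0,"tx": 0,"ty": -3,"tz": 0,"claw": 0.7}]'

```text
time: 2.55
ee_pos: [497.3, -278.5, 231.2]
eef_rot: [0.002, 1.571, -0.003]
wrist_force: [1.2, 0.7, -0.1]
opening: 73.6
```

```bash
python3 - <<'E'
from h import *
s=robot.observe(); im=robot.capture("wrist"); cv2.imwrite("pics/w1.png",im[:,:,::-1]); np.save("w1.npy",np.r_[s["ee_pos"],s["eef_rot"]])
print(s["time"],s["ee_pos"],s["eef_rot"],s["opening"])
im=im[:,:,::-1].copy();hsv=cv2.cvtColor(im,cv2.COLOR_BGR2HSV)
H,S,V=[hsv[:,:,i].astype(int) for i in range(3)]
rng={"red":((H<6)|(H>174)),"yel":(H>22)&(H<34),"grn":(H>50)&(H<75)}
for n,m in rng.items():
    for st,ce,pts in rect(m&(S>150)&(V>70)):
        if st[4]<200: continue
        W=p2w("wrist",pts,24,s)[:,:2]; r=cv2.minAreaRect(W.astype(np.float32)); print(n,st,np.round(r[0],1),np.round(r[1]),round(r[2],1))
E
```

```text
2.55 [ 497.25039937 -278.46220951  231.23140022] [ 0.00175672  1.57114222 -0.0034131 ] 73.61758661019047
red [ 199    0   64   44 1900] [ 334.3 -305.3] [61. 40.] 67.9
red [226 118  32  39 856] [ 465.3 -293.1] [41. 29.] 14.1
yel [218 240  24  29 614] [ 618.  -312.1] [30. 42.] 87.8
grn [216 181  26  33 694] [ 539.1 -310.3] [41. 29.] 3.8
```

View pics/w1.png

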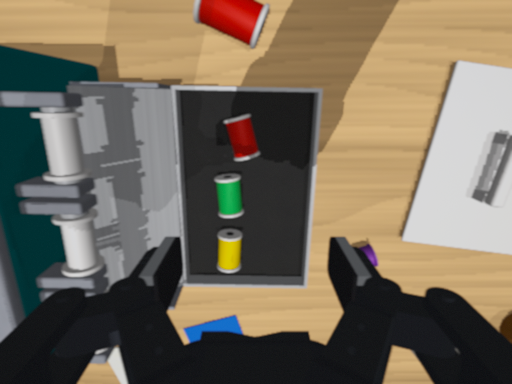

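Wrist view: red (241,137), green (229,196), yellow (230,252), with barrels measuring 41×29 mm as specified. The larger red (230,20) lies outside the tray. Going for red.

Call:
jog_arm --newtons 25 --series '[{"rx": 0,"ry": 0,"rz": 0,"tx": 0,"ty": -1.5,"tz": -3.2,"claw": 0.65},{"rx": -6.75,"ry": 0,"rz": 0,"tx": 2,"ty": 0,"tz": 0,"claw": 0.65},{"rx": -6.75,"ry": 0,"rz": 0,"tx": 3,"ty": 0,"tz": 0,"claw": 0.65},{"rx": 0,"ry": 0,"rz": 0,"tx": 4,"ty": 0,"tz": 0,"claw": 0.65},{"rx": 0,"ry": 0,"rz": 0,"tx": 4,"ty": 0,"tz": 0,"claw": 0.65},{"rx": 0,"ry": 0,"rz": 0,"tx": 3,"ty": 0,"tz": 0,"claw": 0.65},{"rx": 0,"ry": 0,"rz": 0,"tx": 0,"ty": 0,"tz": 0,"claw": 0.65}]'

```text
time: 3.3
ee_pos: [464.4, -288.3, 68.0]
eef_rot: [-0.183, 1.568, 0.188]
wrist_force: [-0.3, 0.3, 0.9]
opening: 55.1
```

```bash
python3 - <<'E'
from h import *
s=robot.observe(); im=robot.capture("wrist"); cv2.imwrite("pics/w2.png",im[:,:,::-1])
print(s["time"],s["ee_pos"],R.from_rotvec(s["eef_rot"]).as_matrix().round(3),s["opening"])
im=im[:,:,::-1].copy();hsv=cv2.cvtColor(im,cv2.COLOR_BGR2HSV)
H,S,V=[hsv[:,:,i].astype(int) for i in range(3)]
rng={"red":((H<6)|(H>174)),"yel":(H>22)&(H<34),"grn":(H>50)&(H<75)}
for n,m in rng.items():
    for st,ce,pts in rect(m&(S>150)&(V>70)):
        if st[4]<200: continue
        W=p2w("wrist",pts,24,s)[:,:2]; r=cv2.minAreaRect(W.astype(np.float32)); print(n,st,np.round(r[0],1),np.round(r[1]),round(r[2],1))
E
```

```text
3.3 [ 464.40049639 -288.26834369   68.0464866 ] [[-0.005 -0.233  0.972]
 [ 0.003  0.972  0.233]
 [-1.     0.004 -0.005]] 55.14816472929908
red [ 224    0  126   64 4298] [ 351.1 -296.5] [32. 69.] 13.6
red [ 226  188   43   62 2395] [ 468.  -291.7] [45. 28.] 14.3
grn [ 188  282   38   50 1300] [ 543.7 -306.7] [47. 24.] 3.7
```

View pics/w2.png

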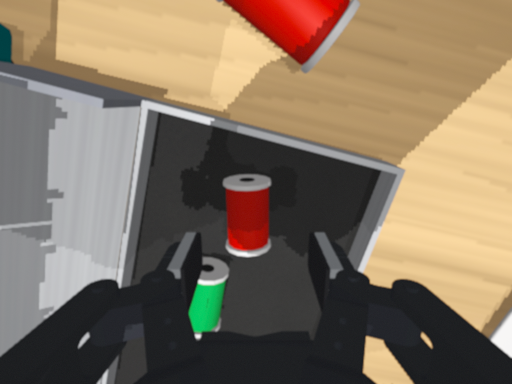

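Call:
jog_arm --series '[{"rx": 0,"ry": 0,"rz": 0,"tx": 3,"ty": -0.35,"tz": 0.1,"claw": 0.65},{"rx": 0,"ry": 0,"rz": 0,"tx": 2,"ty": 0,"tz": 0,"claw": 0.65},{"rx": 0,"ry": 0,"rz": 0,"tx": 0.9,"ty": 0,"tz": 0,"claw": 0.65},{"rx": 0,"ry": 0,"rz": 0,"tx": 0,"ty": 0,"tz": 0,"claw": 0.3},{"rx": 0,"ry": 0,"rz": 0,"tx": 0,"ty": 0,"tz": 0,"claw": 0},{"rx": 0,"ry": 0,"rz": 0,"tx": 0,"ty": 0,"tz": 0,"claw": 0},{"rx": 0,"ry": 0,"rz": 0,"tx": 0,"ty": 0,"tz": 0,"claw": 0}]'

```text
time: 4.05
ee_pos: [468.8, -293.1, 13.6]
eef_rot: [-0.186, 1.561, 0.184]
wrist_force: [-0.3, 0.2, 8.4]
opening: 27.7
```

Call:
jog_arm --series '[{"rx": 0,"ry": 0,"rz": 0,"tx": -3,"ty": 0,"tz": 0,"claw": 0},{"rx": 0,"ry": 0,"rz": 0,"tx": -5,"ty": 0,"tz": 0,"claw": 0},{"rx": 7.2,"ry": 0,"rz": 0,"tx": -3,"ty": 0,"tz": 0,"claw": 0},{"rx": 7.2,"ry": 0,"rz": 0,"tx": -3,"ty": 0,"tz": 0,"claw": 0},{"rx": 7.2,"ry": 0,"rz": 0,"tx": 0,"ty": 0,"tz": 0,"claw": 0},{"rx": 0,"ry": 0,"rz": 0,"tx": 0,"ty": 4.9,"tz": -0.6,"claw": 0},{"rx": 0,"ry": 0,"rz": 0,"tx": 0,"ty": 4.9,"tz": -0.6,"claw": 0},{"rx": 0,"ry": 0,"rz": 0,"tx": 0,"ty": 4.9,"tz": -0.6,"claw": 0}]'

```text
time: 4.85
ee_pos: [470.8, -143.0, 153.0]
eef_rot: [0.112, 1.567, -0.112]
wrist_force: [1.5, 0.6, -0.0]
opening: 28.3
```

Call:
jog_arm --series '[{"rx": 0,"ry": 0,"rz": 0,"tx": 0,"ty": 4.9,"tz": -0.6,"claw": 0},{"rx": 0,"ry": 0,"rz": 0,"tx": 0,"ty": 4.9,"tz": -0.6,"claw": 0},{"rx": 0,"ry": 0,"rz": 0,"tx": 0,"ty": 4.9,"tz": -0.6,"claw": 0},{"rx": 0,"ry": 0,"rz": 0,"tx": 0,"ty": 4.9,"tz": -0.6,"claw": 0},{"rx": 0,"ry": 0,"rz": 0,"tx": 0,"ty": 4.9,"tz": -0.6,"claw": 0},{"rx": 0,"ry": 0,"rz": 0,"tx": 0,"ty": 4.9,"tz": -0.6,"claw": 0},{"rx": 0,"ry": 0,"rz": 0,"tx": 0,"ty": 4.9,"tz": -0.6,"claw": 0}]'

```text
time: 5.55
ee_pos: [477.6, 203.1, 153.1]
eef_rot: [0.112, 1.567, -0.111]
wrist_force: [1.8, -1.3, -0.3]
opening: 27.5
```

Call:
jog_arm --series '[{"rx": 0,"ry": 0,"rz": 0,"tx": 0,"ty": 4.8,"tz": -0.6,"claw": 0},{"rx": 0,"ry": 0,"rz": 0,"tx": 0,"ty": 4.8,"tz": -0.6,"claw": 0},{"rx": 0,"ry": 0,"rz": 0,"tx": 0,"ty": 0,"tz": 0,"claw": 0}]'

```text
time: 5.85
ee_pos: [478.1, 304.8, 152.7]
eef_rot: [0.108, 1.568, -0.103]
wrist_force: [0.0, -1.2, -0.7]
opening: 27.9
```

```bash
python3 - <<'E'
from h import *
s=robot.observe(); im=robot.capture("wrist"); cv2.imwrite("pics/w3.png",im[:,:,::-1])
print(s["time"],s["ee_pos"],s["wrist_force"],s["opening"])
t=np.array([537,292]);u=np.array([.99,-.141]);v=np.array([.141,.99])
print(w2p("wrist",[[*(t+a*110*u+b*75*v),80] for a,b in((1,1),(1,-1),(-1,-1),(-1,1))],s).round())
E
```

```text
5.85 [478.10025551 304.75175468 152.6551201 ] [ 0.04975065 -1.16766568 -0.66827587] 27.867669665976855
[[328. 373.]
 [168. 373.]
 [144. 136.]
 [352. 137.]]
```

View pics/w3.png

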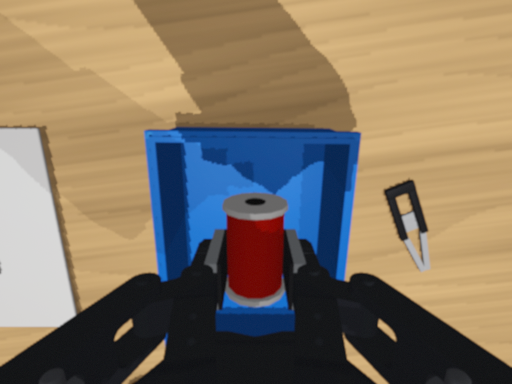

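Red is held squarely between the pads, over the tote's interior. Lowering and releasing.

Call:
jog_arm --series '[{"rx": 0,"ry": 0,"rz": 0,"tx": 4.5,"ty": 0,"tz": 0,"claw": 0},{"rx": 0,"ry": 0,"rz": 0,"tx": 4.5,"ty": 0,"tz": 0,"claw": 0},{"rx": 0,"ry": 0,"rz": 0,"tx": 3,"ty": 0,"tz": 0,"claw": 0},{"rx": 0,"ry": 0,"rz": 0,"tx": 1.5,"ty": 0,"tz": 0,"claw": 0},{"rx": 0,"ry": 0,"rz": 0,"tx": 0,"ty": 0,"tz": 0,"claw": 0},{"rx": 0,"ry": 0,"rz": 0,"tx": 0,"ty": 0,"tz": 0,"claw": 0.6},{"rx": 0,"ry": 0,"rz": 0,"tx": 0,"ty": 0,"tz": 0,"claw": 0.6},{"rx": 0,"ry": 0,"rz": 0,"tx": 0,"ty": 0,"tz": 0,"claw": 0.6}]'

```text
time: 6.7
ee_pos: [480.2, 298.1, 18.7]
eef_rot: [0.112, 1.566, -0.11]
wrist_force: [-0.2, -0.0, 0.1]
opening: 51.3
```

Call:
jog_arm --series '[{"rx": 0,"ry": 0,"rz": 0,"tx": -4,"ty": 0,"tz": 0,"claw": 0.6},{"rx": 0,"ry": 0,"rz": 0,"tx": -4.5,"ty": 0,"tz": 0,"claw": 0.6},{"rx": -5.3,"ry": 0,"rz": 0,"tx": -4.5,"ty": 0,"tz": 0,"claw": 0.6},{"rx": -5.3,"ry": 0,"rz": 0,"tx": 0,"ty": 0,"tz": 0,"claw": 0.6},{"rx": 0,"ry": 0,"rz": 0,"tx": 0,"ty": -4.7,"tz": 0.25,"claw": 0.6},{"rx": 0,"ry": 0,"rz": 0,"tx": 0,"ty": -4.7,"tz": 0.25,"claw": 0.6},{"rx": 0,"ry": 0,"rz": 0,"tx": 0,"ty": -4.7,"tz": 0.25,"claw": 0.6},{"rx": 0,"ry": 0,"rz": 0,"tx": 0,"ty": -4.7,"tz": 0.25,"claw": 0.6}]'

```text
time: 7.5
ee_pos: [497.8, 108.6, 148.3]
eef_rot: [-0.034, 1.569, 0.035]
wrist_force: [1.8, -0.3, -0.5]
opening: 51.3
```

Call:
jog_arm --series '[{"rx": 0,"ry": 0,"rz": 0,"tx": 0,"ty": -4.7,"tz": 0.25,"claw": 0.6},{"rx": 0,"ry": 0,"rz": 0,"tx": 0,"ty": -4.7,"tz": 0.25,"claw": 0.6},{"rx": 0,"ry": 0,"rz": 0,"tx": 0,"ty": -4.7,"tz": 0.25,"claw": 0.6},{"rx": 0,"ry": 0,"rz": 0,"tx": 0,"ty": -4.7,"tz": 0.25,"claw": 0.6},{"rx": 0,"ry": 0,"rz": 0,"tx": 0,"ty": -4.7,"tz": 0.25,"claw": 0.6},{"rx": 0,"ry": 0,"rz": 0,"tx": 0,"ty": -4.7,"tz": 0.25,"claw": 0.6},{"rx": 0,"ry": 0,"rz": 0,"tx": 0,"ty": -4.7,"tz": 0.25,"claw": 0.6},{"rx": 0,"ry": 0,"rz": 0,"tx": 0,"ty": -4.7,"tz": 0.25,"claw": 0.6}]'

```text
time: 8.3
ee_pos: [534.0, -266.6, 148.4]
eef_rot: [-0.034, 1.569, 0.034]
wrist_force: [0.7, -0.9, 0.2]
opening: 50.9
```

```bash
cat > look.py <<'E'
from h import *
import sys
s=robot.observe(); im=robot.capture("wrist"); cv2.imwrite(f"pics/{sys.argv[1]}.png",im[:,:,::-1])
m=R.from_rotvec(s["eef_rot"]).as_matrix()
print(s["time"],s["ee_pos"],"yaw",np.degrees(np.arctan2(m[1,2],m[0,2])).round(1),s["wrist_force"].round(1),s["opening"])
im=im[:,:,::-1].copy();hsv=cv2.cvtColor(im,cv2.COLOR_BGR2HSV)
H,S,V=[hsv[:,:,i].astype(int) for i in range(3)]
rng={"red":((H<6)|(H>174)),"yel":(H>22)&(H<34),"grn":(H>50)&(H<75)}
for n,mm in rng.items():
    for st,ce,pts in rect(mm&(S>150)&(V>70)):
        if st[4]<200: continue
        W=p2w("wrist",pts,24,s)[:,:2]; r=cv2.minAreaRect(W.astype(np.float32)); print(n,st,np.round(r[0],1),np.round(r[1]),round(r[2],1))
E
python3 look.py w4
```

```text
8.3 [ 534.01478181 -266.60555975  148.38240233] yaw 2.5 [ 0.7 -0.9  0.2] 50.88707770737435
yel [202 242  20  39 542] [ 618.7 -306.1] [17. 46.] 85.2
grn [ 189  164   35   44 1296] [ 539.  -311.4] [42. 30.] 5.0
```

View pics/w4.png

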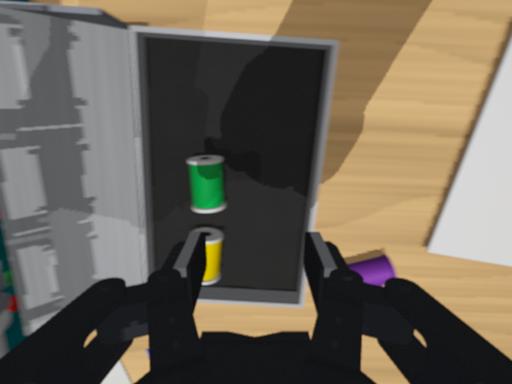

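Call:
jog_arm --series '[{"rx": 0,"ry": 0,"rz": 0,"tx": 0,"ty": -4.45,"tz": 0.3,"claw": 0.62},{"rx": 0,"ry": 0,"rz": 0,"tx": 4,"ty": 0,"tz": 0,"claw": 0.62},{"rx": 0,"ry": 0,"rz": 0,"tx": 4,"ty": 0,"tz": 0,"claw": 0.62},{"rx": 0,"ry": 0,"rz": 0,"tx": 0,"ty": 0,"tz": 0,"claw": 0.62}]'

```text
time: 8.75
ee_pos: [536.6, -307.7, 63.8]
eef_rot: [-0.032, 1.576, 0.036]
wrist_force: [-0.6, 0.5, 0.3]
opening: 53.0
```

```bash
python3 look.py w5
```

```text
8.75 [ 536.58100227 -307.65386824   63.81244953] yaw 2.5 [-0.6  0.5  0.3] 52.961504166523106
yel [ 223  295   43   43 1340] [ 615.1 -311.9] [30. 35.] 85.4
grn [ 229  191   44   63 2443] [ 540.  -309.5] [45. 28.] 3.5
```

View pics/w5.png

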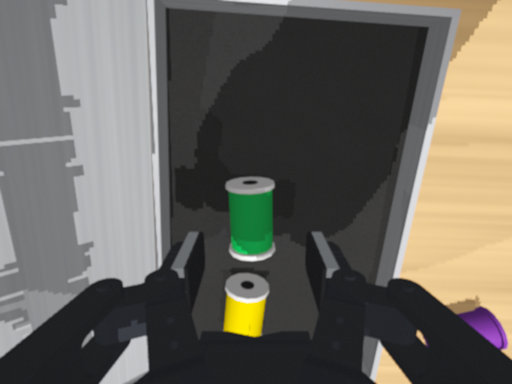

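Call:
jog_arm --series '[{"rx": 0,"ry": 0,"rz": 0,"tx": 3,"ty": -0.2,"tz": 0.1,"claw": 0.62},{"rx": 0,"ry": 0,"rz": 0,"tx": 2,"ty": 0,"tz": 0,"claw": 0.62},{"rx": 0,"ry": 0,"rz": 0,"tx": 0,"ty": 0,"tz": 0,"claw": 0.3},{"rx": 0,"ry": 0,"rz": 0,"tx": 0,"ty": 0,"tz": 0,"claw": 0},{"rx": 0,"ry": 0,"rz": 0,"tx": 0,"ty": 0,"tz": 0,"claw": 0},{"rx": 0,"ry": 0,"rz": 0,"tx": 0,"ty": 0,"tz": 0,"claw": 0}]'

```text
time: 9.4
ee_pos: [541.0, -311.3, 19.2]
eef_rot: [-0.035, 1.568, 0.033]
wrist_force: [0.8, 0.4, 9.6]
opening: 27.7
```

Call:
jog_arm --series '[{"rx": 0,"ry": 0,"rz": 0,"tx": -3,"ty": 0,"tz": 0,"claw": 0},{"rx": 0,"ry": 0,"rz": 0,"tx": -5,"ty": 0,"tz": 0,"claw": 0},{"rx": 5.3,"ry": 0,"rz": 0,"tx": -5,"ty": 0,"tz": 0,"claw": 0},{"rx": 5.3,"ry": 0,"rz": 0,"tx": 0,"ty": 0,"tz": 0,"claw": 0},{"rx": 0,"ry": 0,"rz": 0,"tx": 0,"ty": 4.6,"tz": -0.7,"claw": 0},{"rx": 0,"ry": 0,"rz": 0,"tx": 0,"ty": 4.6,"tz": -0.7,"claw": 0},{"rx": 0,"ry": 0,"rz": 0,"tx": 0,"ty": 4.6,"tz": -0.7,"claw": 0},{"rx": 0,"ry": 0,"rz": 0,"tx": 0,"ty": 4.6,"tz": -0.7,"claw": 0}]'

```text
time: 10.2
ee_pos: [538.1, -123.0, 148.3]
eef_rot: [0.111, 1.567, -0.111]
wrist_force: [1.7, 0.4, -1.0]
opening: 27.8
```

Call:
jog_arm --series '[{"rx": 0,"ry": 0,"rz": 0,"tx": 0,"ty": 4.6,"tz": -0.7,"claw": 0},{"rx": 0,"ry": 0,"rz": 0,"tx": 0,"ty": 4.6,"tz": -0.7,"claw": 0},{"rx": 0,"ry": 0,"rz": 0,"tx": 0,"ty": 4.6,"tz": -0.7,"claw": 0},{"rx": 0,"ry": 0,"rz": 0,"tx": 0,"ty": 4.6,"tz": -0.7,"claw": 0},{"rx": 0,"ry": 0,"rz": 0,"tx": 0,"ty": 4.6,"tz": -0.7,"claw": 0},{"rx": 0,"ry": 0,"rz": 0,"tx": 0,"ty": 4.6,"tz": -0.7,"claw": 0},{"rx": 0,"ry": 0,"rz": 0,"tx": 0,"ty": 4.6,"tz": -0.7,"claw": 0},{"rx": 0,"ry": 0,"rz": 0,"tx": 0,"ty": 4.6,"tz": -0.7,"claw": 0}]'

```text
time: 11.0
ee_pos: [534.5, 249.6, 148.4]
eef_rot: [0.112, 1.567, -0.111]
wrist_force: [0.9, -0.2, -0.8]
opening: 27.7
```

```bash
python3 look.py w6
```

```text
11.0 [534.5445455  249.58158929 148.37323452] yaw -8.1 [ 0.9 -0.2 -0.8] 27.708688001959633
red [ 287   86   30   50 1357] [475.3 299.3] [24. 41.] 81.4
grn [ 228  211   54   79 3814] [605.7 239.7] [53. 88.] 82.8
```

View pics/w6.png

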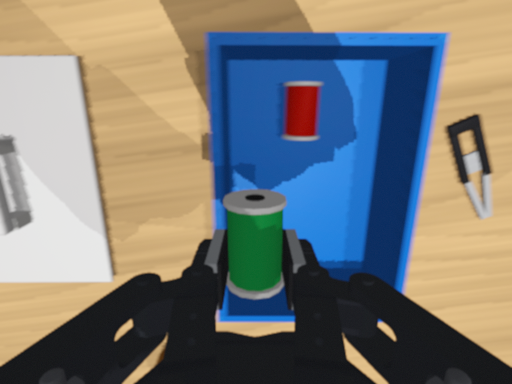

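Red rests in the tote at (303,110) and green is held squarely at (255,240).

Call:
jog_arm --series '[{"rx": 0,"ry": 0,"rz": 0,"tx": 0,"ty": 4.2,"tz": -0.3,"claw": 0},{"rx": 0,"ry": 0,"rz": 0,"tx": 4.5,"ty": 0,"tz": 0,"claw": 0},{"rx": 0,"ry": 0,"rz": 0,"tx": 4.5,"ty": 0,"tz": 0,"claw": 0},{"rx": 0,"ry": 0,"rz": 0,"tx": 2.5,"ty": 0,"tz": 0,"claw": 0},{"rx": 0,"ry": 0,"rz": 0,"tx": 1.2,"ty": 0,"tz": 0,"claw": 0},{"rx": 0,"ry": 0,"rz": 0,"tx": 0,"ty": 0,"tz": 0,"claw": 0},{"rx": 0,"ry": 0,"rz": 0,"tx": 0,"ty": 0,"tz": 0,"claw": 0.6},{"rx": 0,"ry": 0,"rz": 0,"tx": 0,"ty": 0,"tz": 0,"claw": 0.6}]'

```text
time: 11.85
ee_pos: [538.6, 290.0, 22.1]
eef_rot: [0.112, 1.566, -0.11]
wrist_force: [-0.4, 0.6, 0.1]
opening: 51.4
```

Call:
jog_arm --series '[{"rx": 0,"ry": 0,"rz": 0,"tx": -4,"ty": 0,"tz": 0,"claw": 0.6},{"rx": 0,"ry": 0,"rz": 0,"tx": -4.5,"ty": 0,"tz": 0,"claw": 0.6},{"rx": -5.1,"ry": 0,"rz": 0,"tx": -4.5,"ty": 0,"tz": 0,"claw": 0.6},{"rx": 0,"ry": 0,"rz": 0,"tx": 0,"ty": -4.6,"tz": 0.84,"claw": 0.6},{"rx": 0,"ry": 0,"rz": 0,"tx": 0,"ty": -4.6,"tz": 0.84,"claw": 0.6},{"rx": 0,"ry": 0,"rz": 0,"tx": 0,"ty": -4.6,"tz": 0.84,"claw": 0.6},{"rx": 0,"ry": 0,"rz": 0,"tx": 0,"ty": -4.6,"tz": 0.84,"claw": 0.6},{"rx": 0,"ry": 0,"rz": 0,"tx": 0,"ty": -4.6,"tz": 0.84,"claw": 0.6}]'

```text
time: 12.65
ee_pos: [568.0, 55.9, 151.9]
eef_rot: [0.042, 1.568, -0.041]
wrist_force: [0.7, 0.4, -0.1]
opening: 51.3
```

Call:
jog_arm --series '[{"rx": 0,"ry": 0,"rz": 0,"tx": 0,"ty": -4.6,"tz": 0.84,"claw": 0.62},{"rx": 0,"ry": 0,"rz": 0,"tx": 0,"ty": -4.6,"tz": 0.84,"claw": 0.62},{"rx": 0,"ry": 0,"rz": 0,"tx": 0,"ty": -4.6,"tz": 0.84,"claw": 0.62},{"rx": 0,"ry": 0,"rz": 0,"tx": 0,"ty": -4.6,"tz": 0.84,"claw": 0.62},{"rx": 0,"ry": 0,"rz": 0,"tx": 0,"ty": -4.6,"tz": 0.84,"claw": 0.62},{"rx": 0,"ry": 0,"rz": 0,"tx": 0,"ty": -4.6,"tz": 0.84,"claw": 0.62},{"rx": 0,"ry": 0,"rz": 0,"tx": 0,"ty": -4.6,"tz": 0.84,"claw": 0.62},{"rx": 0,"ry": 0,"rz": 0,"tx": 0,"ty": -4.6,"tz": 0.84,"claw": 0.62}]'

```text
time: 13.45
ee_pos: [615.6, -315.5, 152.1]
eef_rot: [0.041, 1.568, -0.042]
wrist_force: [1.1, 0.1, -0.1]
opening: 52.6
```

```bash
python3 look.py w7
```

```text
13.45 [ 615.57436769 -315.51894086  152.09480974] yaw -3.0 [ 1.1  0.1 -0.1] 52.62193611237088
yel [ 240  160   34   44 1382] [ 615.5 -313.7] [32. 42.] 87.1
```

View pics/w7.png

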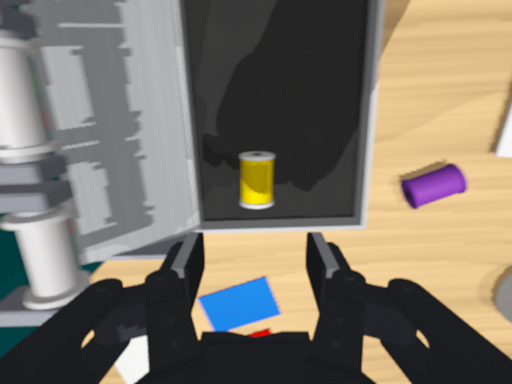

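Yellow (257,180) is centred between the fingers and free of the tray wall.

Call:
jog_arm --series '[{"rx": 0,"ry": 0,"rz": 0,"tx": 4,"ty": 0.1,"tz": 0,"claw": 0.62},{"rx": 0,"ry": 0,"rz": 0,"tx": 4,"ty": 0,"tz": 0,"claw": 0.62},{"rx": 0,"ry": 0,"rz": 0,"tx": 3.3,"ty": 0,"tz": 0,"claw": 0.62},{"rx": 0,"ry": 0,"rz": 0,"tx": 2.1,"ty": 0,"tz": 0,"claw": 0.62},{"rx": 0,"ry": 0,"rz": 0,"tx": 0,"ty": 0,"tz": 0,"claw": 0.3},{"rx": 0,"ry": 0,"rz": 0,"tx": 0,"ty": 0,"tz": 0,"claw": 0},{"rx": 0,"ry": 0,"rz": 0,"tx": 0,"ty": 0,"tz": 0,"claw": 0},{"rx": 0,"ry": 0,"rz": 0,"tx": 0,"ty": 0,"tz": 0,"claw": 0}]'

```text
time: 14.3
ee_pos: [616.1, -312.8, 18.1]
eef_rot: [0.041, 1.568, -0.042]
wrist_force: [-1.5, -0.6, -0.2]
opening: 28.0
```

Call:
jog_arm --series '[{"rx": 0,"ry": 0,"rz": 0,"tx": -3,"ty": 0,"tz": 0,"claw": 0},{"rx": 0,"ry": 0,"rz": 0,"tx": -5,"ty": 0,"tz": 0,"claw": 0},{"rx": 5.1,"ry": 0,"rz": 0,"tx": -5,"ty": 0,"tz": 0,"claw": 0},{"rx": 0,"ry": 0,"rz": 0,"tx": 0,"ty": 4.5,"tz": -0.8,"claw": 0},{"rx": 0,"ry": 0,"rz": 0,"tx": 0,"ty": 4.5,"tz": -0.8,"claw": 0},{"rx": 0,"ry": 0,"rz": 0,"tx": 0,"ty": 4.5,"tz": -0.8,"claw": 0},{"rx": 0,"ry": 0,"rz": 0,"tx": 0,"ty": 4.5,"tz": -0.8,"claw": 0},{"rx": 0,"ry": 0,"rz": 0,"tx": 0,"ty": 4.5,"tz": -0.8,"claw": 0}]'

```text
time: 15.1
ee_pos: [607.5, -82.2, 147.5]
eef_rot: [0.111, 1.566, -0.111]
wrist_force: [1.7, 0.5, -0.4]
opening: 27.8
```

Call:
jog_arm --series '[{"rx": 0,"ry": 0,"rz": 0,"tx": 0,"ty": 4.5,"tz": -0.8,"claw": 0},{"rx": 0,"ry": 0,"rz": 0,"tx": 0,"ty": 4.5,"tz": -0.8,"claw": 0},{"rx": 0,"ry": 0,"rz": 0,"tx": 0,"ty": 4.5,"tz": -0.8,"claw": 0},{"rx": 0,"ry": 0,"rz": 0,"tx": 0,"ty": 4.5,"tz": -0.8,"claw": 0},{"rx": 0,"ry": 0,"rz": 0,"tx": 0,"ty": 4.5,"tz": -0.8,"claw": 0},{"rx": 0,"ry": 0,"rz": 0,"tx": 0,"ty": 4.5,"tz": -0.8,"claw": 0},{"rx": 0,"ry": 0,"rz": 0,"tx": 0,"ty": 4.5,"tz": -0.8,"claw": 0},{"rx": 0,"ry": 0,"rz": 0,"tx": 0,"ty": 4.5,"tz": -0.8,"claw": 0}]'

```text
time: 15.9
ee_pos: [594.8, 283.5, 147.5]
eef_rot: [0.112, 1.567, -0.11]
wrist_force: [1.0, -0.4, -0.1]
opening: 27.7
```

```bash
python3 look.py w8
```

```text
15.9 [594.82644382 283.4905183  147.53921844] yaw -8.1 [ 1.  -0.4 -0.1] 27.654816737978432
red [ 239   10   31   58 1640] [473.8 300.1] [24. 42.] 81.1
yel [ 227  216   57   81 4006] [672.3 273.1] [55. 91.] 82.1
grn [ 241   91   28   49 1306] [533.6 292. ] [23. 41.] 81.4
grn [122 362  25  22 253] [804.7 115. ] [12. 43.] 40.1
```

View pics/w8.png

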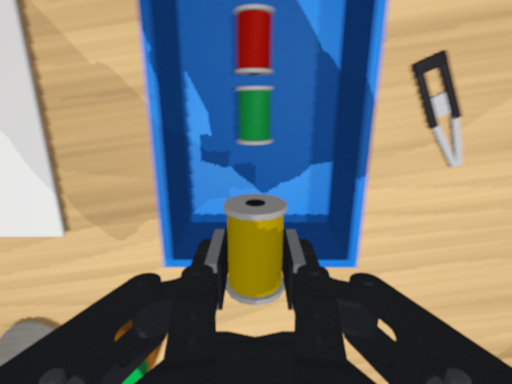

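Call:
jog_arm --series '[{"rx": 0,"ry": 0,"rz": 0,"tx": 4.5,"ty": 0,"tz": 0,"claw": 0},{"rx": 0,"ry": 0,"rz": 0,"tx": 4.5,"ty": 0,"tz": 0,"claw": 0},{"rx": 0,"ry": 0,"rz": 0,"tx": 2.5,"ty": 0,"tz": 0,"claw": 0},{"rx": 0,"ry": 0,"rz": 0,"tx": 1.2,"ty": 0,"tz": 0,"claw": 0},{"rx": 0,"ry": 0,"rz": 0,"tx": 0,"ty": 0,"tz": 0,"claw": 0},{"rx": 0,"ry": 0,"rz": 0,"tx": 0,"ty": 0,"tz": 0,"claw": 0.6},{"rx": 0,"ry": 0,"rz": 0,"tx": 0,"ty": 0,"tz": 0,"claw": 0.6},{"rx": 0,"ry": 0,"rz": 0,"tx": 0,"ty": 0,"tz": 0,"claw": 0.6}]'

```text
time: 16.75
ee_pos: [595.7, 281.8, 20.8]
eef_rot: [0.112, 1.566, -0.11]
wrist_force: [0.3, 0.2, -0.8]
opening: 51.6
```

Call:
jog_arm --series '[{"rx": 0,"ry": 0,"rz": 0,"tx": -4,"ty": 0,"tz": 0,"claw": 0.6},{"rx": 0,"ry": 0,"rz": 0,"tx": -5,"ty": 0,"tz": 0,"claw": 0.6},{"rx": 0,"ry": 0,"rz": 0,"tx": -5,"ty": 0,"tz": 0,"claw": 0.6},{"rx": 0,"ry": 0,"rz": 0,"tx": -4,"ty": 0,"tz": -2.5,"claw": 0.6},{"rx": 0,"ry": 0,"rz": 0,"tx": -2,"ty": -2,"tz": -4,"claw": 0.6},{"rx": 0,"ry": 0,"rz": 0,"tx": 0,"ty": -2,"tz": -1,"claw": 0.6},{"rx": 0,"ry": 0,"rz": 0,"tx": 0,"ty": 0,"tz": 0,"claw": 0.6}]'

```text
time: 17.45
ee_pos: [514.0, 250.8, 221.4]
eef_rot: [0.113, 1.566, -0.111]
wrist_force: [0.6, 0.1, 0.0]
opening: 51.3
```

```bash
python3 look.py w9
```

```text
17.45 [513.96616646 250.76764816 221.3806196 ] yaw -8.2 [0.6 0.1 0. ] 51.26502517489882
red [279 110  24  37 833] [476.3 297.5] [26. 40.] 81.9
yel [277 211  22  32 614] [596.5 281.1] [26. 42.] 80.5
grn [279 163  22  33 679] [535.4 289.5] [25. 39.] 81.9
grn [493 331  19  28 369] [825.2 566. ] [52. 25.] 6.2
```

View pics/w9.png

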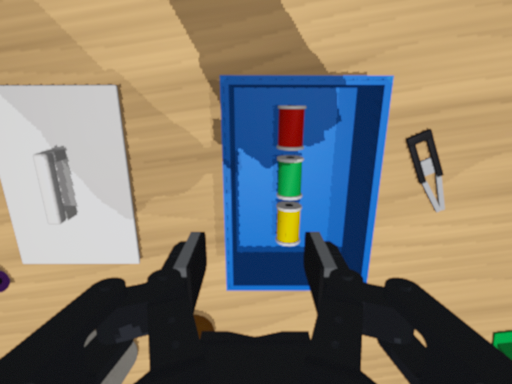

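All three spools lie in the tote, at (291,128), (290,178), (289,225). Next I measure the tote rim and lid from this view.

```bash
python3 - <<'E'
from h import *
s=robot.observe(); im=cv2.imread("pics/w9.png")
c=[[220,76],[393,77],[369,291],[228,290]]
w=p2w("wrist",c,80,s)[:,:2]; print(w.round(1),w.mean(0).round(1))
l=w[1]-w[2]; print(np.linalg.norm(w[0]-w[1]),np.linalg.norm(w[1]-w[2]),np.linalg.norm(w[0]-w[3]))
for a,b in((3,0),(2,1)): d=w[a]-w[b]; print(np.degrees(np.arctan2(d[1],d[0])))
lc=p2w("wrist",[[119,85],[139,263],[22,263]],12,s)[:,:2]; print("lid",lc.round(1),(lc[0]+lc[2])/2)
t=np.array([537,292]);u=np.array([.99,-.141]);v=np.array([.141,.99])
print(w2p("wrist",[[*(t+a*114*u+b*79*v),80] for a,b in((-1,-1),(-1,1),(1,1),(1,-1))],s).round())
E
```

```text
[[416.2 234.9]
 [438.8 388.6]
 [661.9 360.9]
 [638.3 204.6]] [538.8 297.2]
155.31690417184964 224.8153064235382 224.1234237843543
-7.76674508966438
-7.078885595337711
lid [[403.9 114.5]
 [627.2  79.3]
 [605.  -76.3]] [504.45149869  19.10910145]
[[214.  73.]
 [390.  73.]
 [363. 291.]
 [222. 291.]]
```

Call:
jog_arm --series '[{"rx": 0,"ry": 0,"rz": 0,"tx": 1.4,"ty": -4.65,"tz": 0.45,"claw": 0.6},{"rx": 0,"ry": 0,"rz": 0,"tx": 1.4,"ty": -4.65,"tz": 0.45,"claw": 0.6},{"rx": 0,"ry": 0,"rz": 0,"tx": 1.4,"ty": -4.65,"tz": 0.45,"claw": 0.6},{"rx": 0,"ry": 0,"rz": 0,"tx": 1.4,"ty": -4.65,"tz": 0.45,"claw": 0.6},{"rx": 0,"ry": 0,"rz": 0,"tx": 1.4,"ty": -4.65,"tz": 0.45,"claw": 0.6},{"rx": 0,"ry": 0,"rz": 0,"tx": 0,"ty": 0,"tz": 0,"claw": 0.6},{"rx": 0,"ry": 0,"rz": 0,"tx": 0,"ty": 0,"tz": 0,"claw": 0.6}]'

```text
time: 18.2
ee_pos: [505.1, 18.3, 149.2]
eef_rot: [0.113, 1.568, -0.113]
wrist_force: [0.3, 1.3, 0.3]
opening: 51.1
```

```bash
python3 look.py w10
```

```text
18.2 [505.05061135  18.28803283 149.18636346] yaw -8.2 [0.3 1.3 0.3] 51.07282388551254
```

View pics/w10.png

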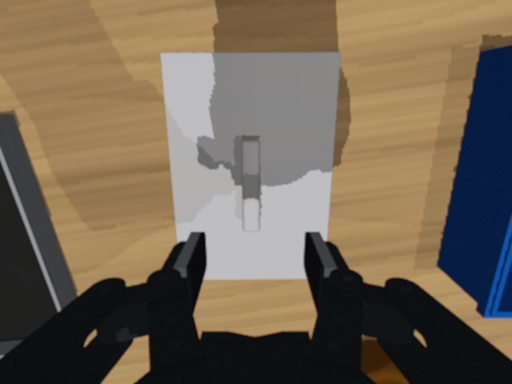

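```bash
python3 - <<'E'
from h import *
s=robot.observe()
w=p2w("wrist",[[162,53],[339,52],[331,279],[177,279]],12,s)[:,:2]; print(w.round(1),w.mean(0).round(1))
print(np.linalg.norm(w[0]-w[1]),np.linalg.norm(w[1]-w[2]),np.linalg.norm(w[0]-w[3]))
for a,b in((3,0),(2,1)): d=w[a]-w[b]; print(np.degrees(np.arctan2(d[1],d[0])))
h=p2w("wrist",[[250.5,136],[251,231]],46,s)[:,:2]; print(h.round(1),h.mean(0).round(1)); d=h[1]-h[0]; print(np.degrees(np.arctan2(d[1],d[0])),np.linalg.norm(d))
E
```

```text
[[381.2 -43.9]
 [401.9 108.2]
 [627.9  86.5]
 [604.3 -79.9]] [503.8  17.7]
153.47449626763853 227.0099061240061 225.98417169182457
-9.162006265837942
-5.492878841774631
[[458.6  22.9]
 [543.3  11. ]] [501.   16.9]
-7.9945092359272465 85.53410687165785
```

Call:
jog_arm --newtons 50 --series '[{"rx": 0,"ry": 0,"rz": 0,"tx": 4.5,"ty": -0.2,"tz": -0.3,"claw": 0.6},{"rx": 0,"ry": 0,"rz": 0,"tx": 4.5,"ty": 0,"tz": 0,"claw": 0.6},{"rx": 0,"ry": 0,"rz": 0,"tx": 2.5,"ty": 0,"tz": 0,"claw": 0.5},{"rx": 0,"ry": 0,"rz": 0,"tx": 1.4,"ty": 0,"tz": 0,"claw": 0.4},{"rx": 0,"ry": 0,"rz": 0,"tx": 0,"ty": 0,"tz": 0,"claw": 0.3},{"rx": 0,"ry": 0,"rz": 0,"tx": 0,"ty": 0,"tz": 0,"claw": 0},{"rx": 0,"ry": 0,"rz": 0,"tx": 0,"ty": 0,"tz": 0,"claw": 0},{"rx": 0,"ry": 0,"rz": 0,"tx": 0,"ty": 0,"tz": 0,"claw": 0}]'

```text
time: 19.05
ee_pos: [502.0, 17.7, 21.4]
eef_rot: [0.111, 1.566, -0.111]
wrist_force: [0.5, 0.3, -0.5]
opening: 15.3
```

Call:
jog_arm --series '[{"rx": 0,"ry": 0,"rz": 0,"tx": -1,"ty": 0,"tz": 0,"claw": 0},{"rx": 0,"ry": 0,"rz": 0,"tx": -2,"ty": 0,"tz": 0,"claw": 0},{"rx": 0,"ry": 0,"rz": 0,"tx": 0,"ty": 0,"tz": 0,"claw": 0}]'

```text
time: 19.35
ee_pos: [502.5, 17.6, 52.9]
eef_rot: [0.112, 1.565, -0.111]
wrist_force: [0.0, -0.9, -1.9]
opening: 15.0
```

```bash
python3 look.py w11; python3 - <<'E'
from h import *
im=robot.capture("scene"); cv2.imwrite("pics/s11.png",cv2.resize(im[130:270,150:420,::-1],None,fx=2.9,fy=2.9,interpolation=cv2.INTER_CUBIC))
E
```

```text
19.35 [502.51097208  17.55427305  52.90841632] yaw -8.1 [ 0.  -0.9 -1.9] 15.042238919436514
```

View pics/w11.png

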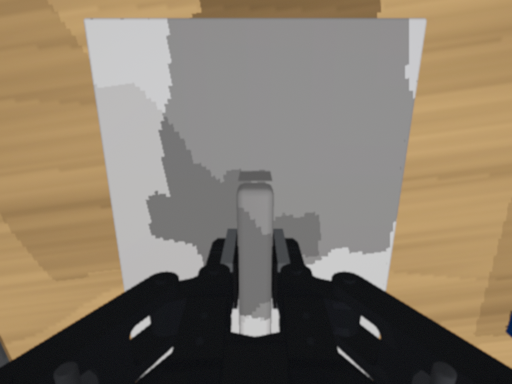

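View pics/s11.png

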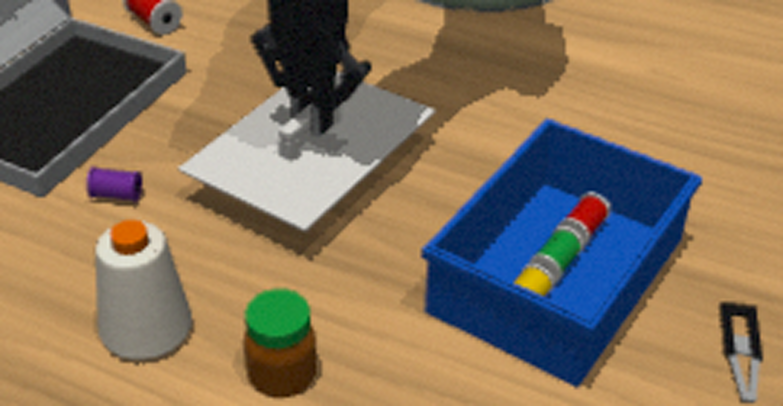

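```bash
python3 - <<'E'
from h import *
s=robot.observe()
w=p2w("wrist",[[87,20],[424,20],[388,291],[124,291]],43.5,s)
M=R.from_rotvec(s["eef_rot"]).as_matrix(); q=(w-s["ee_pos"])@M
print("tool-frame (x,y,z):",q.round(1).tolist()); print("width",q[1,1]-q[0,1],"mid y",q[:,1].mean(),"centre z",q[:2,2].mean()+114)
E
```

```text
tool-frame (x,y,z): [[7.4, -75.5, -109.7], [7.4, 76.4, -109.9], [7.6, 79.2, 32.9], [7.6, -77.1, 33.0]]
width 151.8354802275517 mid y 0.7532637754019298 centre z 4.185653017298847
```

Call:
jog_arm --series '[{"rx": 0,"ry": 0,"rz": 0,"tx": -4,"ty": 0,"tz": 0,"claw": 0},{"rx": 0,"ry": 0,"rz": 0,"tx": -4,"ty": 0,"tz": 0,"claw": 0},{"rx": 0,"ry": 0,"rz": 0,"tx": -1,"ty": 3,"tz": 0,"claw": 0},{"rx": 0,"ry": 0,"rz": 0,"tx": 0,"ty": 4,"tz": 0,"claw": 0},{"rx": 0,"ry": 0,"rz": 0,"tx": 0,"ty": 4,"tz": -0.2,"claw": 0},{"rx": 0,"ry": 0,"rz": 0,"tx": 0,"ty": 4,"tz": -0.2,"claw": 0},{"rx": 0,"ry": 0,"rz": 0,"tx": 0,"ty": 3,"tz": 0,"claw": 0},{"rx": 0,"ry": 0,"rz": 0,"tx": 0,"ty": 0,"tz": 0,"claw": 0}]'

```text
time: 20.25
ee_pos: [522.2, 200.9, 139.5]
eef_rot: [0.108, 1.569, -0.106]
wrist_force: [-0.5, 0.7, -1.4]
opening: 14.6
```

```bash
python3 look.py w12
```

```text
20.25 [522.1853757  200.914124   139.53092262] yaw -7.8 [-0.5  0.7 -1.4] 14.564749536147984
```

View pics/w12.png

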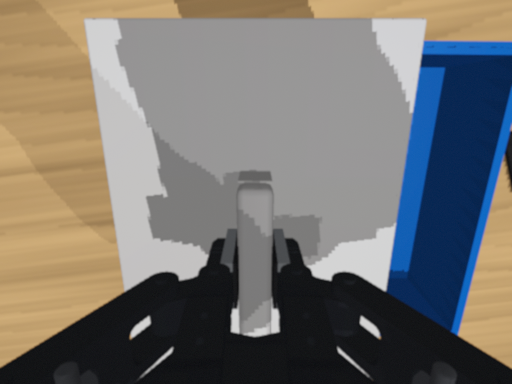

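```bash
python3 - <<'E'
from h import *
s=robot.observe(); M=R.from_rotvec(s["eef_rot"]).as_matrix()
im=cv2.imread("pics/w12.png"); cv2.imwrite("pics/w12c.png",cv2.resize(im[20:340,400:512],None,fx=2.0,fy=1.8))
q=(p2w("wrist",[[430,42],[500,43],[512,128],[490,212],[458,332]],80,s)-s["ee_pos"])@M
print(q.round(1))
u=M[:,2];v=M[:,1]
for c in((536.2,295.8),(537,292),(538.8,297.2)):
    d=np.array([*c,80])-s["ee_pos"]; print(c,"-> tool y",(d@v).round(1),"z",(d@u).round(1))
E
```

```text
[[  59.6  108.8 -109.7]
 [  59.6  152.3 -109.2]
 [  59.6  172.9  -57.4]
 [  59.5  172.2    3. ]
 [  59.4  170.4  110.5]]
(536.2, 295.8) -> tool y 98.7 z 0.5
(537, 292) -> tool y 95.0 z 1.8
(538.8, 297.2) -> tool y 100.4 z 2.9
```

View pics/w12c.png

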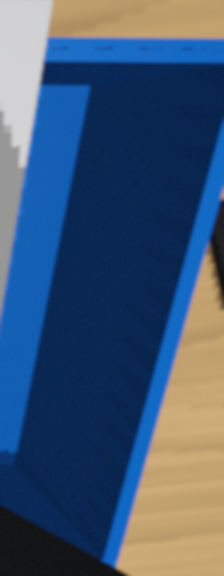

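Call:
jog_arm --series '[{"rx": 0,"ry": 0,"rz": 0,"tx": 0,"ty": 4,"tz": -0.1,"claw": 0},{"rx": 0,"ry": 0,"rz": 0,"tx": 0,"ty": 4,"tz": 0,"claw": 0},{"rx": 0,"ry": 0,"rz": 0,"tx": 0,"ty": 1.9,"tz": 0,"claw": 0},{"rx": 0,"ry": 0,"rz": 0,"tx": 0,"ty": 0,"tz": 0,"claw": 0},{"rx": 0,"ry": 0,"rz": 0,"tx": 0,"ty": 0,"tz": 0,"claw": 0},{"rx": 0,"ry": 0,"rz": 0,"tx": 0,"ty": 0,"tz": 0,"claw": 0},{"rx": 0,"ry": 0,"rz": 0,"tx": 0,"ty": 0,"tz": 0,"claw": 0}]'

```text
time: 21.0
ee_pos: [535.9, 293.1, 140.4]
eef_rot: [0.112, 1.568, -0.113]
wrist_force: [0.4, -0.0, -0.9]
opening: 15.5
```

```bash
python3 look.py w13; python3 - <<'E'
from h import *
im=robot.capture("scene"); cv2.imwrite("pics/s13.png",cv2.resize(im[110:270,250:430,::-1],None,fx=3.6,fy=3.6,interpolation=cv2.INTER_CUBIC))
E
```

```text
21.0 [535.89081284 293.06137603 140.36633762] yaw -8.2 [ 0.4 -0.  -0.9] 15.47130430428544
```

View pics/w13.png

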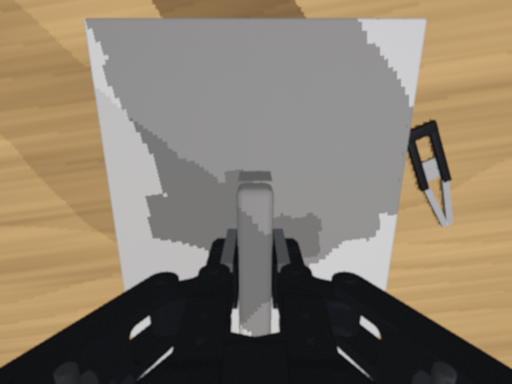

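View pics/s13.png

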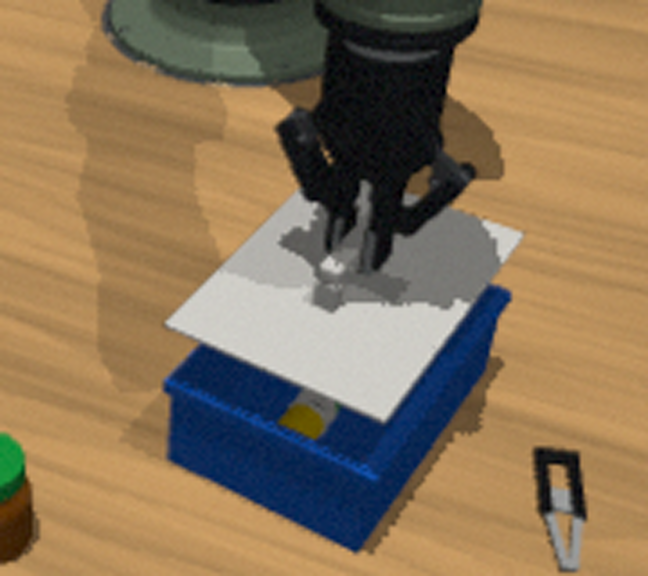

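```bash
python3 - <<'E'
from h import *
f=lambda a:np.array(a,float)/3.6+[250,110]-0.36
l=p2w("scene",f([[165,323],[385,421],[524,235]]),131)[:,:2]; t=p2w("scene",f([[165,382],[376,478],[511,295]]),79)[:,:2]
print(l.round(1),t.round(1)); print("centres",(l[0]+l[2])/2,(t[0]+t[2])/2)
for w in(l,t): print(np.linalg.norm(w[0]-w[1]),np.linalg.norm(w[2]-w[1]))
# precise: project hypothesised tote band corners
u=np.array([.99,-.141]);v=np.array([.141,.99])
for n,c,z in(("tote top",(537,292),80),("tote w",(537,296),80),("lid",(538,292.8),131)):
    c=np.array(c); p=w2p("scene",[[*(c+a*114*u+b*79*v),z] for a,b in((1,-1),(1,1),(-1,1))]); print(n,((p-[250,110]+.36)*3.6).round())
E
```

```text
[[642.6 199.2]
 [665.8 354.6]
 [442.3 387. ]] [[643.2 201.5]
 [663.8 355.6]
 [445.7 388.9]]
centres [542.49490714 293.10803851] [544.47599543 295.19667032]
157.15860189198065 225.83157149337453
155.52821435913393 220.59559192653538
tote top [[163. 375.]
 [375. 473.]
 [511. 285.]]
tote w [[168. 377.]
 [381. 475.]
 [516. 286.]]
lid [[166. 320.]
 [387. 417.]
 [526. 230.]]
```

Wrist camera: lid held level. In the scene picture the lid's front corner (385,421) and the tote rim's (376,478) agree within about 2 mm in plan, inside the 5 mm play. Nudging +1.5 mm and lowering.

Call:
jog_arm --series '[{"rx": 0,"ry": 0,"rz": 0,"tx": 2,"ty": 0.15,"tz": 0,"claw": 0},{"rx": 0,"ry": 0,"rz": 0,"tx": 1.5,"ty": 0,"tz": 0,"claw": 0},{"rx": 0,"ry": 0,"rz": 0,"tx": 0.5,"ty": 0,"tz": 0,"claw": 0},{"rx": 0,"ry": 0,"rz": 0,"tx": 0.3,"ty": 0,"tz": 0,"claw": 0},{"rx": 0,"ry": 0,"rz": 0,"tx": 0,"ty": 0,"tz": 0,"claw": 0},{"rx": 0,"ry": 0,"rz": 0,"tx": 0,"ty": 0,"tz": 0,"claw": 0}]'

```text
time: 21.7
ee_pos: [536.2, 295.9, 97.8]
eef_rot: [0.112, 1.567, -0.111]
wrist_force: [0.0, -0.4, -0.6]
opening: 15.5
```

Call:
jog_arm --series '[{"rx": 0,"ry": 0,"rz": 0,"tx": 0.3,"ty": 0,"tz": 0,"claw": 0},{"rx": 0,"ry": 0,"rz": 0,"tx": 0.1,"ty": 0,"tz": 0,"claw": 0},{"rx": 0,"ry": 0,"rz": 0,"tx": 0,"ty": 0,"tz": 0,"claw": 0}]'

```text
time: 22.0
ee_pos: [535.9, 295.9, 93.3]
eef_rot: [0.111, 1.568, -0.111]
wrist_force: [-0.2, 0.1, -1.5]
opening: 15.2
```

```bash
python3 - <<'E'
from h import *
s=robot.observe(); print(s["ee_pos"],s["wrist_force"],s["wrist_torque"])
im=robot.capture("scene"); cv2.imwrite("pics/s14.png",cv2.resize(im[110:270,250:430,::-1],None,fx=3.6,fy=3.6,interpolation=cv2.INTER_CUBIC))
E
```

```text
[535.86129693 295.92300884  93.26976736] [-0.17866072  0.10177798 -1.4968549 ] [-0.02642226  0.02024856 -0.00472621]
```

View pics/s14.png

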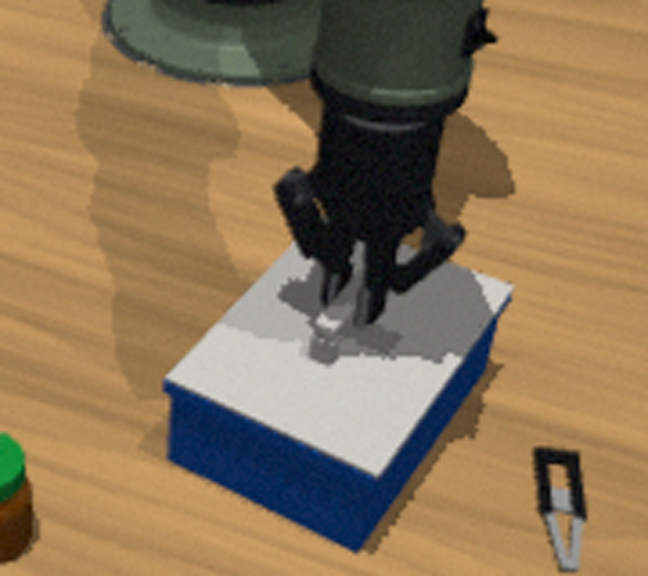

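The lid lies on the rim in plan but I see no contact force yet, so I go down another couple of mm.

Call:
jog_arm --series '[{"rx": 0,"ry": 0,"rz": 0,"tx": 0.1,"ty": 0,"tz": 0,"claw": 0},{"rx": 0,"ry": 0,"rz": 0,"tx": 0.05,"ty": 0,"tz": 0,"claw": 0},{"rx": 0,"ry": 0,"rz": 0,"tx": 0,"ty": 0,"tz": 0,"claw": 0}]'

```text
time: 22.35
ee_pos: [536.0, 296.0, 93.0]
eef_rot: [0.112, 1.568, -0.111]
wrist_force: [-7.8, -3.0, 21.1]
opening: 14.9
```

Contact is firm at TCP z 93.0, against an expected seated height of about 93.4. Relieving the load, then releasing.

Call:
jog_arm --series '[{"rx": 0,"ry": 0,"rz": 0,"tx": -0.1,"ty": 0,"tz": 0,"claw": 0},{"rx": 0,"ry": 0,"rz": 0,"tx": 0,"ty": 0,"tz": 0,"claw": 0.3},{"rx": 0,"ry": 0,"rz": 0,"tx": 0,"ty": 0,"tz": 0,"claw": 0.5},{"rx": 0,"ry": 0,"rz": 0,"tx": 0,"ty": 0,"tz": 0,"claw": 0.5},{"rx": 0,"ry": 0,"rz": 0,"tx": -2,"ty": 0,"tz": 0,"claw": 0.5},{"rx": 0,"ry": 0,"rz": 0,"tx": -4,"ty": 0,"tz": 0,"claw": 0.5},{"rx": 0,"ry": 0,"rz": 0,"tx": -5,"ty": 0,"tz": 0,"claw": 0.5},{"rx": 0,"ry": 0,"rz": 0,"tx": -4,"ty": 0,"tz": 0,"claw": 0.5}]'

```text
time: 23.15
ee_pos: [536.1, 295.8, 245.3]
eef_rot: [0.112, 1.567, -0.111]
wrist_force: [0.6, 0.6, 0.8]
opening: 42.9
```

Call:
jog_arm --series '[{"rx": 0,"ry": 0,"rz": 0,"tx": 0,"ty": -5,"tz": 0,"claw": 0.5},{"rx": 0,"ry": 0,"rz": 0,"tx": 0,"ty": -5,"tz": 0,"claw": 0.5},{"rx": 0,"ry": 0,"rz": 0,"tx": 0,"ty": -5,"tz": 0,"claw": 0.5},{"rx": 0,"ry": 0,"rz": 0,"tx": 0,"ty": -5,"tz": 0,"claw": 0.5},{"rx": 0,"ry": 0,"rz": 0,"tx": 0,"ty": -5,"tz": 0,"claw": 0.5},{"rx": 0,"ry": 0,"rz": 0,"tx": 0,"ty": 0,"tz": 0,"claw": 0.5}]'

```text
time: 23.75
ee_pos: [499.7, 41.9, 243.3]
eef_rot: [0.116, 1.567, -0.119]
wrist_force: [-0.3, 0.9, -0.1]
opening: 43.0
```

```bash
python3 - <<'E'
from h import *
s=robot.observe(); print(s["time"],s["ee_pos"],s["wrist_force"])
im=robot.capture("scene")[:,:,::-1]; cv2.imwrite("pics/s15.png",im); cv2.imwrite("pics/s15c.png",cv2.resize(im[110:270,250:430],None,fx=3.6,fy=3.6,interpolation=cv2.INTER_CUBIC))
t=robot.capture("top")[:,:,::-1]; cv2.imwrite("pics/t15.png",t)
f=lambda a:np.array(a,float)
E
```

```text
23.75 [499.73569411  41.93689203 243.33095784] [-0.26029402  0.9366207  -0.05944047]
```

View pics/s15c.png

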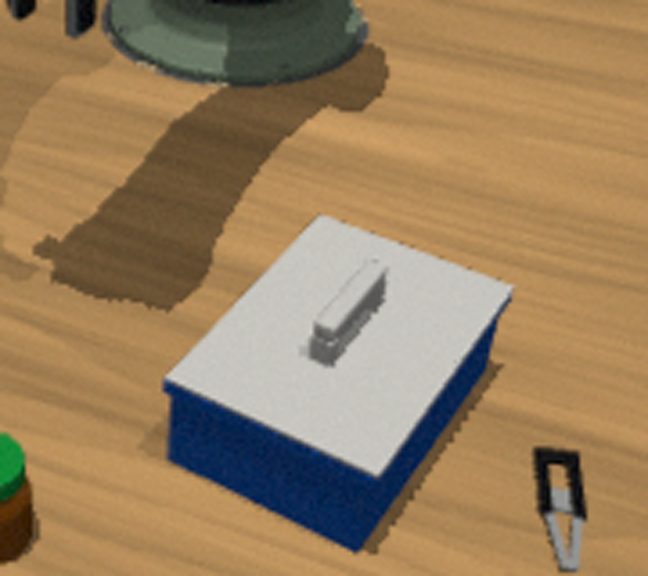

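View pics/t15.png

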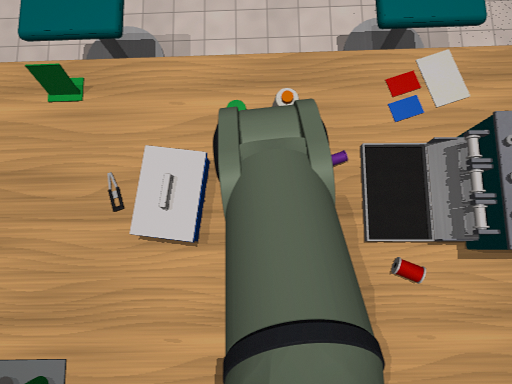

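View pics/s15.png

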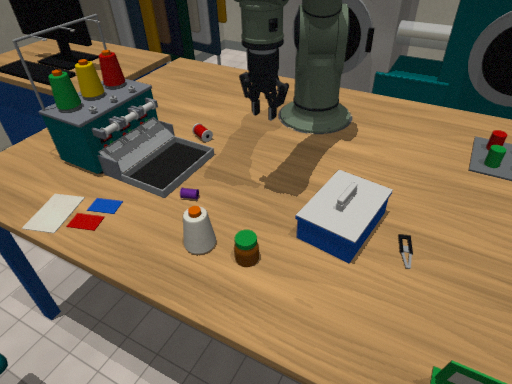

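The lid sits flush: corners (165,382), (378,478), (511,290) in the crop, with no gap. The tray is empty, and the cone, jar and snips look unmoved. One numeric check, then I hand in.

```bash
python3 - <<'E'
from h import *
im=cv2.imread("pics/t15.png"); hsv=cv2.cvtColor(im,cv2.COLOR_BGR2HSV); S,V=hsv[:,:,1].astype(int),hsv[:,:,2].astype(int)
for st,ce,pts in rect((S<45)&(V>100)):
    if 2000<st[4]<9000 and st[0]<250 and st[1]>100:
        r=cv2.minAreaRect(p2w("top",pts,84)[:,:2].astype(np.float32)); print(st,r)
a=cv2.imread("pics/scene0.png").astype(int);b=cv2.imread("pics/s15.png").astype(int)
for n,(x0,y0,x1,y1) in dict(cone=(178,200,220,256),jar=(230,226,264,270),snips=(394,230,416,272)).items():
    print(n,np.abs(a-b)[y0:y1,x0:x1].mean().round(2))
print(robot.finish_job())
E
```

```text
[ 130  145   76   97 5565] ((537.83349609375, 294.1471862792969), (157.8748321533203, 226.95005798339844), 81.9051284790039)
cone 1.96
jar 2.73
snips 2.24
the job is handed in; nothing more can be done
None
```

The job is done and handed in at about 24 s on the robot's clock, against the 72 s limit. All three spools are in the blue tote with the lid on.

- **Spools:** I moved the smaller red, the green and the yellow spool from the catch tray into the tote. A wrist picture taken before the lid went on shows all three lying in the tote. The larger red spool and the purple one were left alone.
- **Lid:** It touched the rim at a tool height of 93.0 mm, against about 93.4 mm expected when seated. Placed as if at rim height, it measures 158 × 227 mm in the top picture (nominal 158 × 228), which fits a seated, level lid. Its centre is within about 2 mm of the tote's and its angle within about 0.2°. The scene picture shows no gap.
- **Everything else:** The tote is upright on the counter and the tray is empty. The cone, jar and snips show no visible change between the first and last pictures. The arm finished clear of everything.
- **Forces:** The highest wrist force I saw was about 21 N on one axis, when seating the lid.
- **Disagreements:** The wrist and top cameras differed by up to 5 mm in y on the tote and lid. The offset between the two objects agreed, and I relied on that to place the lid.

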